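Feel along the rivet row of a prosthetic socket

TASK

Feel along the row of five rivets on the skin-coloured socket for a loose one: touch each rivet head lightly with a fingertip, in order from the blue one at the narrow end to the green one at the wide end, and finish, still holding, with the fingertip resting lightly on the green rivet to show where the row ends. The socket floats on springs: never press it down by more than about a centimetre and do not lift it, and leave everything else on the bench where it is.

Things in the scene. Friction and masses are not known exactly. Their poses are not given: they have to be found in the camera images.
- rivet1: Rivet 1 of 5 in the row on the upper side of the skin-coloured socket: domed blue head, 16 mm across, standing 7 mm proud. Origin at the very top of the dome; z points straight out of the socket's surface (leaning at most 20 degrees from vertical); x along the length of the socket. It goes down with the socket when pressed. First of the row, at the narrow closed end.
- rivet2: Rivet 2 of 5 in the row on the upper side of the skin-coloured socket: domed dark steel head, 16 mm across, standing 7 mm proud. Origin at the very top of the dome; z points straight out of the socket's surface (leaning at most 20 degrees from vertical); x along the length of the socket. It goes down with the socket when pressed.
- rivet3: Rivet 3 of 5 in the row on the upper side of the skin-coloured socket: domed dark steel head, 16 mm across, standing 7 mm proud. Origin at the very top of the dome; z points straight out of the socket's surface (leaning at most 20 degrees from vertical); x along the length of the socket. It goes down with the socket when pressed.
- rivet4: Rivet 4 of 5 in the row on the upper side of the skin-coloured socket: domed dark steel head, 16 mm across, standing 7 mm proud. Origin at the very top of the dome; z points straight out of the socket's surface (leaning at most 20 degrees from vertical); x along the length of the socket. It goes down with the socket when pressed.
- rivet5: Rivet 5 of 5 in the row on the upper side of the skin-coloured socket: domed green head, 16 mm across, standing 7 mm proud. Origin at the very top of the dome; z points straight out of the socket's surface (leaning at most 20 degrees from vertical); x along the length of the socket. It goes down with the socket when pressed. Last of the row, at the wide open end.
- socket (a joint): How far the socket has sunk on its springs, in m: 0 at rest, positive down, stops at 0.024. Pushing takes about 0.3 N per mm from the very start. It moves straight up and down only; there is no catch.
- board: Plywood checking board, 320 x 220 x 20 mm, fixed to the table; a skin-coloured hollow prosthetic socket lies along it on a sprung carriage. Origin at the centre of its underside; x runs along the socket from its narrow closed end to its wide open end, z up. The five rivets are at x = -88, -44, 0, 44, 88 mm, in a gentle S up to 17 mm off the middle.
- socket_mid (a point): Point on the axis of the skin-coloured socket, over the board's origin, 126 mm above the table at rest. The socket is 236 mm long, 88 mm across near the closed end and 128 mm at the open end; the rivet tops are 175 to 191 mm above the table, and the plain socket wall lies 7 mm lower than the rivets on it.
- marker: Marker pen, white with red cap, 128 mm long, 14 mm thick, lying on the board at the left of the socket (+y of the board). Origin under its middle, x along it. Leave alone.
- sleeve: Small red-brown abrasive sleeve, a tube 30 mm across and 38 mm tall, standing on the board at the -y side of the socket. Origin at the centre of its underside. Leave alone.
- spare_socket: White open socket standing on the table, 120 mm across and 130 mm tall, no rivets. Origin at the centre of its underside. Leave alone.
- jar: Closed glass jar, 60 mm across and 75 mm tall. Origin at the centre of its underside. Leave alone.
- screwdriver: Screwdriver lying on the table; origin under its middle, x along it from handle to tip. Leave alone.
- brush: Hand brush lying on the table; origin under its middle, x along it from handle to bristles. Leave alone.
- sanding_block: Cork sanding block, 110 x 65 x 30 mm, lying on the table. Origin at the centre of its underside. Leave alone.

How it is judged:
By the outcome, as a careful person would: the job done as asked, in the order asked, and still so for the second after the job is handed in, while the arm keeps its last pose, push and grip.
It also fails if it takes over 45 s, if anything falls off the work surface, if the arm or the gripper's body presses on something with over 40 N, if the wrist force passes 120 N, or if a joint passes its speed limit or range.

ROBOT

A 6-joint arm with a two-finger parallel gripper is mounted at the origin on the work surface. World frame = base frame: x ahead of the robot, y to its left, z up, the work surface at z = 0. Lengths are in mm, angles in rad, forces in N, time in s.
With the tool pointing down it reaches from about 275 to 750 mm from the base axis. Payload 10.2 kg.
Tool frame: the origin (TCP) lies on the front face of the gripper's body, between the roots of the fingers; the fingertips stand 73 mm ahead of it and the grasp point (between the pads) lies 54 mm ahead of it; z points along the fingers, y is the direction in which the jaws open and shut (so a half turn about z gives the same grasp; the last joint's range is limited). The gripper opens to 85 mm and grips with 20 to 120 N. Pads are 22 mm wide; open, the fingers measure 114 mm over their backs; the gripper's body (76 mm by 85 mm) begins 54 mm behind the grasp point. The pads swing forward as they close: fully open they stand 13 mm farther back than shut.
Start: joints at [-1.553, 0.313, 1.498, -0, 1.331, -0.223], TCP at [125.188, -509.862, 303.894] pointing down, gripper open.
Joint ranges: [-2.94, 2.94], [-0.97, 2.17], [0.19, 2.56], [-1.23, 4.37], [0.02, 3.11], [-2.88, 2.88]. Speed limits (rad/s): [2.39, 2.39, 3.01, 3.14, 3.14, 3.14].

INTERFACE

Orientations are given as a unit quaternion [w, x, y, z].
In Python, from rig import ctrl gives the robot as it stands.
- The arm moves only by the tool move_arm, never from a script. Its argument "series" is a list of rows, each a list of 3 entries, a list of its own where there are three numbers: the shift along the tool's x, y, z in mm, then the turn about the tool's z in degrees, then the opening, from 0 (shut) to 1 (fully open). In form: [[[tx, ty, tz], yaw, grip], ...]. A call has 1 to 10 rows; each row is the pose to reach, as a shift and turn from the pose commanded when the call began, along the tool's axes at that moment; what a row does not reach only later rows make up. A row lasts 1/8 s, in which the tool goes at most 62.5 mm and 10.7 degrees, less where a joint would pass 70% of its speed; a pose out of reach is approached as far as the arm can. A call with a gripper value outside its range is refused whole. The fingers move at their own pace and stop on an object; "force" is the grip in N (left out, the last holds). Time passes only in rows, so rows that repeat a pose let the fingers close. It gives the time, the measured TCP pose, the force and the opening at its end, in the units of the state.
- ctrl.sense(): the state, without advancing time (a new reading comes with each control period).
- ctrl.capture(name): name is "side" or "top"; returns (picture, depth): 480x640x3 uint8, red, green, blue; 480x640 float32, mm along the optical axis (not along the pixel's ray), 0 where there is no reading.
- ctrl.camera_model(name): a dict with "fov_y" (degrees; the focal length in pixels is half the picture's height over the tangent of half this angle, whatever the lens; pixels are square), "cx", "cy" (the principal point, pixels), "rvec" (rotation vector, rad) and "tvec" (3), from world to camera coordinates, as OpenCV has them. Camera axes: x right, y down, z forward; pixel columns grow to the right and rows downward; lengths in mm; the calibration is good to about 2 mm. A picture is of the moment at which its call begins. camera_model takes no time and is no camera call.
- ctrl.finish_job(): hands the job in, once; it reports no verdict.
The state is a dict: "time_s": time; "joints": joint angles; "dq": joint speeds; "tau": joint torques, N m; "eef_pos": TCP position; "ee_rot": TCP orientation; "force": force on the tool from outside, world axes, zero at the start; "wrist_torque": the same for the moment, N m; "grip_width": opening from 0.0 (shut) to 1.0 (fully open).
Only numpy, scipy, OpenCV 4.12 (cv2) and the standard library are available. Lean on these libraries where they do the work, as an engineer would, in place of code of your own. Each camera call takes 0.05 s, during which the arm holds its last target.

## Working session

There is one attempt and no reset: what is moved stays moved. The work goes in short steps, Python scripts to look and compute and a tool call to move; the robot and the scene stay as the last step left them, time stands still between calls to the robot, and variables do not carry over. Pictures are saved under pics/ and viewed, and the job is handed in when it is done.

Besides the shell and the picture viewer there is one more tool, called after ">>>" in YAML: its name, and indented under it one key for each argument. move_arm: Moves the arm, as the interface text tells. Its arguments: {"type":"object","properties":{"series":{"type":"array","items":{"type":"array"}},"force":{"type":"number"}},"required":["series"]}

```bash
mkdir -p pics; ls; python3 - <<'E'
from rig import ctrl
import cv2,numpy as np
print(ctrl.sense())
for n in("top","side"):
    p,d=ctrl.capture(n); cv2.imwrite(f"pics/{n}0.png",p[:,:,::-1]); np.save(f"{n}0.npy",d); np.save(f"{n}0rgb.npy",p)
    print(n,ctrl.camera_model(n))
E
```

```text
pics
{'time_s': 0.0, 'joints': array([-1.55338384e+00,  3.13452981e-01,  1.49844793e+00,  4.06706270e-06,
        1.33098784e+00, -2.23411041e-01]), 'dq': array([-2.05727947e-05,  7.12593141e-04, -3.00518586e-04,  2.23100622e-03,
       -3.47297140e-04,  2.20512500e-04]), 'tau': array([-3.00705169e-04, -4.12271297e+01, -2.59745908e+01, -2.37553722e-04,
        4.17877163e-03,  1.71170949e-06]), 'eef_pos': array([ 125.19410769, -509.68334762,  303.32940579]), 'ee_rot': array([-6.44406977e-04,  9.92759108e-01,  1.20120495e-01,  6.85947160e-05]), 'force': array([ 0.85083783, -0.7090794 , -0.94283748]), 'wrist_torque': array([0.02315687, 0.01987662, 0.05171605]), 'grip_width': 1.0006370571507743}
top {'fov_y': 47.03860557023887, 'cx': 320.46844290265585, 'cy': 240.4576078787284, 'rvec': array([ 2.13973376, -2.15538354,  0.14255738]), 'tvec': array([   5.70806777,  518.95851557, 1762.17198837])}
side {'fov_y': 51.751826176468725, 'cx': 319.9371627605384, 'cy': 239.71951029692102, 'rvec': array([ 0.84225433, -2.37535538,  1.23147022]), 'tvec': array([ 376.00349613,  283.70493178, 1005.55677464])}
```

View pics/top0.png

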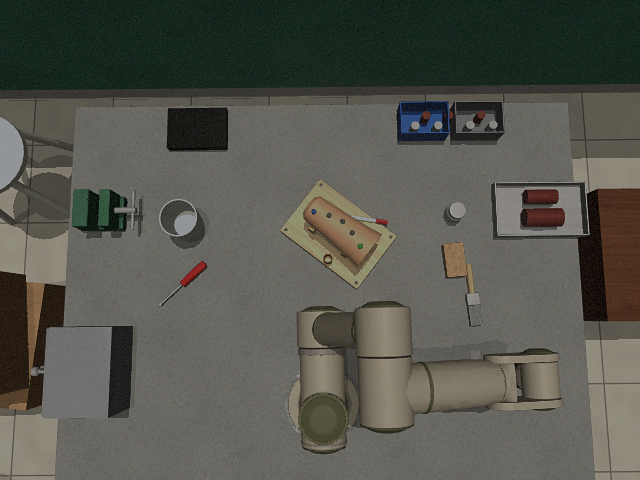

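View pics/side0.png

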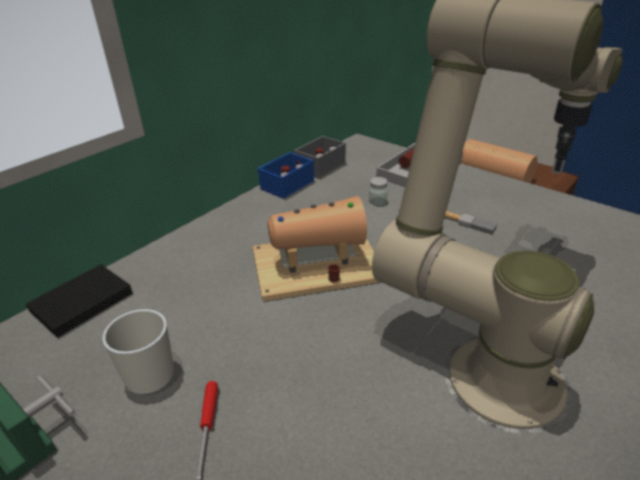

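The top view shows the five rivets from blue at about (313,211) to green at about (360,246). The side view shows blue at about (281,219) and green at about (351,205). Next I'll zoom in and get centroids.

```bash
cat > h.py <<'E'
import numpy as np,cv2
from rig import ctrl
def cam(n):
    m=ctrl.camera_model(n); R=cv2.Rodrigues(m['rvec'])[0]; t=np.array(m['tvec']); f=240/np.tan(np.radians(m['fov_y']/2))
    return m,R,t,f
def ray(n,u,v):
    m,R,t,f=cam(n); d=R.T@np.array([(u-m['cx'])/f,(v-m['cy'])/f,1]); return -R.T@t,d
def plane(n,u,v,z):
    o,d=ray(n,u,v); return o+d*(z-o[2])/d[2]
def bydepth(n,u,v,D):
    o,d=ray(n,u,v); return o+d*D
def tri(a,b):
    (o1,d1),(o2,d2)=ray("top",*a),ray("side",*b)
    s=np.linalg.lstsq(np.c_[d1,-d2],o2-o1,rcond=None)[0]
    p,q=o1+s[0]*d1,o2+s[1]*d2; return (p+q)/2,np.linalg.norm(p-q)
def proj(n,P):
    m,R,t,f=cam(n); c=R@np.asarray(P,float)+t; return np.array([f*c[0]/c[2]+m['cx'],f*c[1]/c[2]+m['cy'],c[2]])
E
python3 - <<'E'
import numpy as np,cv2
for n,(x0,y0,w,h) in(("top",(270,170,136,120)),("side",(245,175,150,130))):
    p=np.load(n+"0rgb.npy"); c=cv2.resize(p[y0:y0+h,x0:x0+w],None,fx=5,fy=4.5 if 0 else 4.6,interpolation=cv2.INTER_CUBIC) if 0 else cv2.resize(p[y0:y0+h,x0:x0+w],None,fx=4.5,fy=4.5,interpolation=cv2.INTER_CUBIC)
    cv2.imwrite(f"pics/{n}z.png",c[:,:,::-1])
    p=p.astype(float);hsv=cv2.cvtColor(np.load(n+"0rgb.npy"),cv2.COLOR_RGB2HSV)
    sub=np.s_[y0:y0+h,x0:x0+w]
    # skin = R much > B
    r,g,b=[p[sub][:,:,i] for i in range(3)]
    nonskin=((r<1.25*b)|(r<70)).astype(np.uint8)
    k,l,s,c=cv2.connectedComponentsWithStats(nonskin)
    for i in range(1,k):
        if 4<=s[i,4]<150:
            ys,xs=np.where(l==i); print(n,s[i,4],np.round(c[i]+[x0,y0],2),p[sub][l==i].mean(0).round())
E
```

```text
top 5 [320.6 184.2] [78. 77. 73.]
top 21 [313.24 211.05] [44. 59. 96.]
top 16 [328.5 215. ] [59. 58. 54.]
top 18 [308.22 223.28] [75. 67. 55.]
top 18 [342.11 221.17] [60. 58. 53.]
top 67 [320.82 234.99] [69. 63. 53.]
top 7 [285.29 228.86] [76. 76. 70.]
top 18 [351.61 232.39] [62. 60. 56.]
top 5 [390.6 236.2] [81. 81. 76.]
top 20 [359.95 245.9 ] [44. 97. 44.]
top 19 [344.68 255.63] [59. 47. 33.]
top 11 [326.82 255.91] [43. 30. 24.]
top 11 [328.18 262.27] [51. 35. 28.]
top 6 [355.83 282.33] [77. 75. 71.]
side 7 [350.   204.71] [ 54. 118.  49.]
side 28 [280.21 218.5 ] [ 92.  91. 116.]
side 63 [350.44 251.19] [85. 83. 75.]
side 86 [283.78 258.07] [86. 84. 76.]
side 30 [344.63 261.33] [55. 50. 44.]
side 117 [333.47 273.09] [59. 31. 25.]
side 31 [292.19 269.45] [54. 50. 43.]
```

View pics/topz.png

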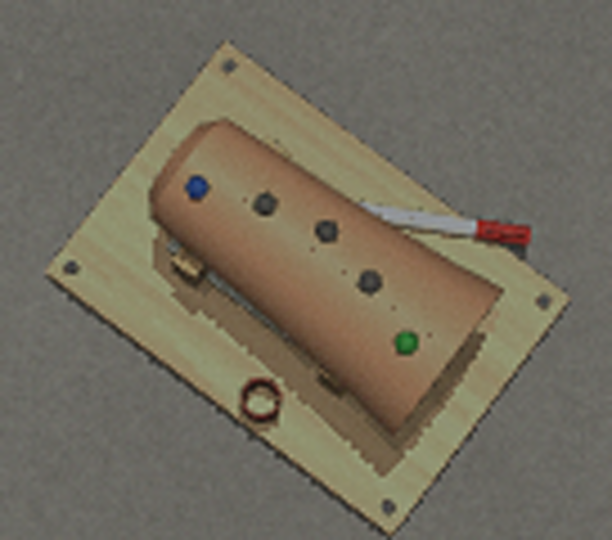

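View pics/sidez.png

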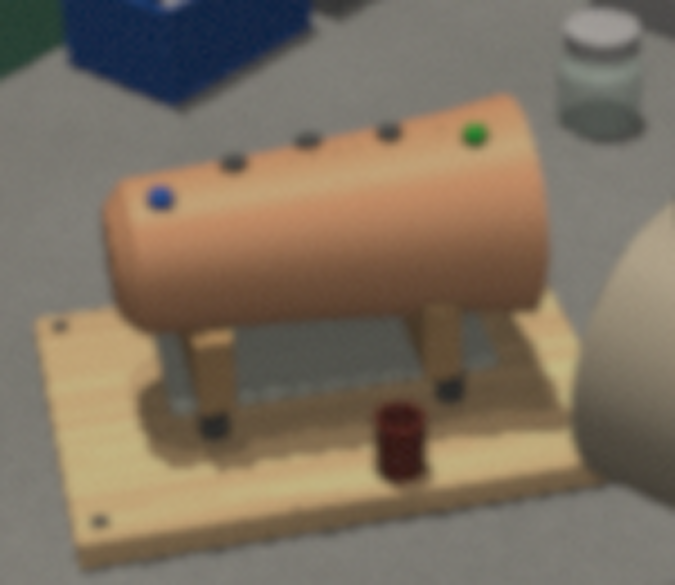

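The zoomed views show all five rivets in both cameras. In the side zoom they sit at about (160,197), (233,162), (308,138), (389,131) and (475,134). I'll triangulate them and check against the known spacing and heights.

```bash
python3 - <<'E'
from h import *
T=[(313.24,211.05),(328.5,215),(342.11,221.17),(351.61,232.39),(359.95,245.9)]
S=[((x+.5)/4.5-.5+245,(y+.5)/4.5-.5+175) for x,y in[(160,197),(233,162),(308,138),(389,131),(475,134)]]
dt=np.load("top0.npy");ds=np.load("side0.npy")
for a,b in zip(T,S):
    p,g=tri(a,b); u,v=np.round(a).astype(int); 
    D=np.median(dt[v-1:v+2,u-1:u+2]); us,vs=np.round(b).astype(int)
    print(p.round(1),round(g,1),"depth",bydepth("top",*a,D).round(1),"side",bydepth("side",*b,np.median(ds[vs-1:vs+2,us-1:us+2])).round(1),"plane183",plane("top",*a,183).round(1))
# board screws
sc=[(320.6,184.2),(285.29,228.86),(390.6,236.2),(355.83,282.33)]
P=[plane("top",*s,20) for s in sc]; print(np.round(P,1)); c=np.mean(P,0);print("c",c)
a=(P[3]-P[1])+(P[2]-P[0]); print(np.degrees(np.arctan2(a[1],a[0])),np.linalg.norm(P[3]-P[1]),np.linalg.norm(P[1]-P[0]))
ex=a/np.linalg.norm(a);ey=np.array([-ex[1],ex[0],0])
for a,b in zip(T,S):
    p,_=tri(a,b); print("board frame",((p-c)@ex).round(1),((p-c)@ey).round(1))
    
E
```

```text
[591.1  22.9 170. ] 0.9 depth [590.1  22.6 173.1] side [586.4  28.  174.4] plane183 [588.2  22.4 183. ]
[578.  -23.  174.9] 1.8 depth [576.5 -23.5 178.9] side [572.9 -16.4 180.1] plane183 [575.7 -23.5 183. ]
[558.2 -63.8 178.2] 1.8 depth [557.4 -64.4 178.5] side [554.8 -58.7 181.9] plane183 [556.6 -64.2 183. ]
[522.9 -91.9 182.3] 1.4 depth [521.7 -92.1 186.8] side [519.6 -86.7 185.9] plane183 [522.3 -92.2 183. ]
[ 481.6 -116.2  183.8] 1.1 depth [ 480.3 -116.   190.4] side [ 477.5 -109.7  188.4] plane183 [ 481.3 -116.5  183. ]
[[ 7.107e+02  3.000e-01  2.000e+01]
 [ 5.607e+02  1.178e+02  2.000e+01]
 [ 5.336e+02 -2.289e+02  2.000e+01]
 [ 3.827e+02 -1.121e+02  2.000e+01]]
c [546.922861   -55.72185042  20.        ]
-127.72279477287972 290.77291728250174 190.56226641853397
board frame -89.2 -13.2
board frame -44.9 4.5
board frame -0.5 13.8
board frame 43.3 3.2
board frame 87.8 -14.7
```

Triangulation fits: along-board x is −89, −45, −0.5, 43 and 88 mm, with an S of about ±14 mm, and the ray gaps are under 2 mm. Next I'll work out the moves in tool axes.

```bash
cat >> h.py <<'E'
from scipy.spatial.transform import Rotation as Ro
RV=np.array([(590.3,22.7,175),(576.6,-23.4,180),(557.4,-64.1,184),(522.2,-92,187),(480.4,-116.3,190.5)])
def shift(target,frm):
    w,x,y,z=0,.99276,.12012,0
    Rm=Ro.from_quat([x,y,z,w]).as_matrix(); return Rm.T@(np.array(target)-np.array(frm))
E
python3 - <<'E'
from h import *
c=[125.188,-509.862,303.894]
print(shift([590.3,22.7,73+205],c).round(1))
for i in range(4): print(shift(RV[i+1],RV[i]).round(1))
E
```

```text
[ 578.7 -406.3   25.9]
[-24.3  41.5  -5. ]
[-28.4  34.9  -4. ]
[-40.8  18.7  -3. ]
[-46.4  13.6  -3.5]
```

>>> move_arm:
  series:
    - [[55,-38,0],0,0]
    - [[110,-77,0],0,0]
    - [[160,-112,0],0,0]
    - [[210,-147,0],0,0]
    - [[260,-182,0],0,0]
    - [[310,-217,0],0,0]
    - [[360,-252,0],0,0]
    - [[410,-287,0],0,0]
    - [[460,-322,0],0,0]
    - [[510,-357,0],0,0]
  force: 20

```text
time_s: 1.35
eef_pos: [536.4, -39.6, 303.7]
ee_rot: [0.0, 0.993, 0.12, -0.0]
force: [0.6, -0.8, 0.4]
grip_width: 0.002
```

>>> move_arm:
  series:
    - [[40,-28,0],0,0]
    - [[68.7,-49.3,10],0,0]
    - [[68.7,-49.3,25],0,0]
    - [[68.7,-49.3,25],0,0]
    - [[68.7,-49.3,25],0,0]

```text
time_s: 1.98
eef_pos: [590.0, 21.9, 279.5]
ee_rot: [0.0, 0.993, 0.12, 0.0]
force: [0.1, -0.4, -0.3]
grip_width: 0.004
```

```bash
python3 - <<'E'
from h import *
for n,(x0,y0,w,h) in(("top",(270,170,136,120)),("side",(245,155,150,130))):
    p,d=ctrl.capture(n); np.save(n+"1.npy",d)
    cv2.imwrite(f"pics/{n}1.png",cv2.resize(p[y0:y0+h,x0:x0+w],None,fx=4.5,fy=4.5,interpolation=cv2.INTER_CUBIC)[:,:,::-1])
s=ctrl.sense();print(s['eef_pos'],s['force'],s['time_s'])
tip=s['eef_pos']-[0,0,73]; print("tip proj side",proj("side",tip),((proj("side",tip)[:2]-[245,155])*4.5).round())
E
```

```text
[590.17721867  21.9921966  279.68282752] [-0.17670015 -0.11494522 -0.03671088] 2.075
tip proj side [ 279.81926358  205.47090061 1190.4712805 ] [157. 227.]
```

View pics/side1.png

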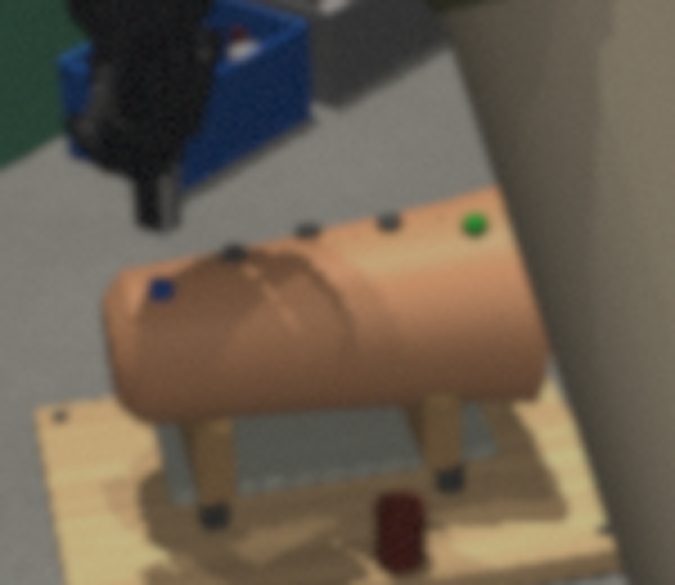

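The fingertips are over rivet 1: tip end at about (158,229), blue head at (161,289) in the zoom, and the predicted tip was (157,227). I'll go down in small steps.

>>> move_arm:
  series:
    - [[0,0,10],0,0]
    - [[0,0,20],0,0]
    - [[0,0,26],0,0]
    - [[0,0,26],0,0]
    - [[0,0,26],0,0]

```text
time_s: 2.7
eef_pos: [590.4, 22.7, 253.1]
ee_rot: [0.0, 0.993, 0.12, 0.0]
force: [-0.8, -0.5, 0.3]
grip_width: 0.001
```

>>> move_arm:
  series:
    - [[0,0,2],0,0]
    - [[0,0,4],0,0]
    - [[0,0,4],0,0]
    - [[0,0,4],0,0]

```text
time_s: 3.2
eef_pos: [590.3, 22.7, 248.9]
ee_rot: [0.0, 0.993, 0.12, 0.0]
force: [-0.9, -0.7, -0.1]
grip_width: 0.003
```

```bash
cat >> h.py <<'E'
def look(k,caps=("side","side","side")):
    F=[];
    for i,n in enumerate(caps):
        p,d=ctrl.capture(n); s=ctrl.sense(); F.append(s['force'])
    np.save(f"d_{k}.npy",d)
    x0,y0,w,h=245,155,150,130
    cv2.imwrite(f"pics/{k}.png",cv2.resize(p[y0:y0+h,x0:x0+w],None,fx=4.5,fy=4.5,interpolation=cv2.INTER_CUBIC)[:,:,::-1])
    print(k,"t",s['time_s'],"tip",(s['eef_pos']-[0,0,73]).round(1),"F",np.mean(F,0).round(2),np.std(F,0).round(2),s['wrist_torque'].round(2))
E
python3 -c "
from h import *
look('r1a')"
```

```text
r1a t 3.35 tip [590.3  22.7 175.9] F [-0.05  0.31 -0.33] [0.08 0.2  0.15] [ 0.03 -0.04  0.03]
```

View pics/r1a.png

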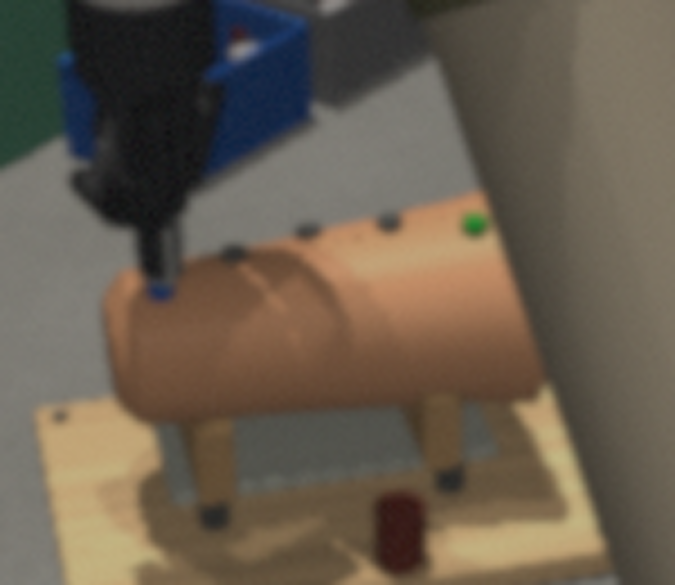

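The tip is just at the blue head (161,290), which still shows below it. The force is still about zero, so I'll go 4 mm further.

>>> move_arm:
  series:
    - [[0,0,2],0,0]
    - [[0,0,4],0,0]
    - [[0,0,4],0,0]
    - [[0,0,4],0,0]

```text
time_s: 3.85
eef_pos: [590.3, 22.7, 245.0]
ee_rot: [0.0, 0.993, 0.12, 0.0]
force: [-0.5, -1.0, 1.3]
grip_width: -0.002
```

```bash
python3 -c "
from h import *
look('r1b')
a,b=np.load('d_r1a.npy'),np.load('d_r1b.npy')
"
```

```text
r1b t 4.0 tip [590.3  22.7 172. ] F [-0.06 -0.02  1.82] [0.08 0.47 0.43] [-0.03  0.    0.03]
```

View pics/r1b.png

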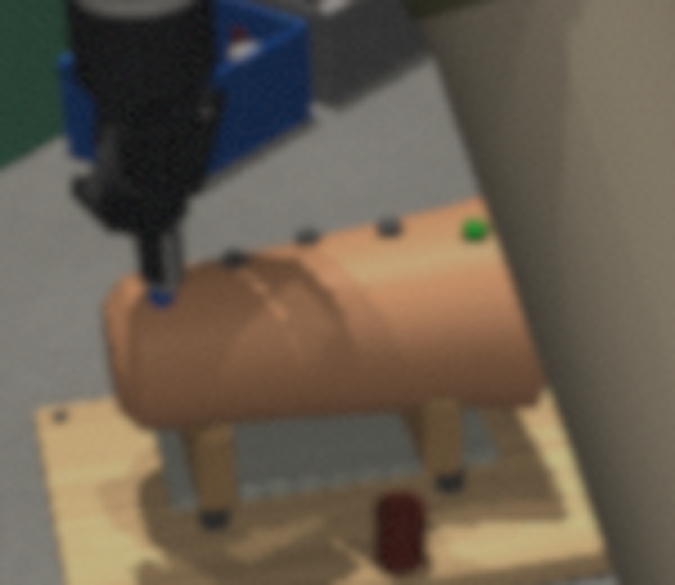

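The socket sank about 3.5 mm (green moved from 224 to 230 in the zoom, force about 1.8 N), so rivet 1 is touched. On to rivet 2.

>>> move_arm:
  series:
    - [[0,0,-12],0,0]
    - [[0,0,-28],0,0]
    - [[-12,20,-28],0,0]
    - [[-24.3,41.5,-28],0,0]
    - [[-24.3,41.5,-20],0,0]
    - [[-24.3,41.5,-13],0,0]
    - [[-24.3,41.5,-9],0,0]
    - [[-24.3,41.5,-6.5],0,0]
    - [[-24.3,41.5,-6.5],0,0]
    - [[-24.3,41.5,-6.5],0,0]

```text
time_s: 5.25
eef_pos: [576.7, -23.3, 251.6]
ee_rot: [0.0, 0.993, 0.12, 0.0]
force: [-0.4, -0.4, 0.7]
grip_width: -0.003
```

```bash
python3 -c "
from h import *
look('r2a')
"
```

```text
r2a t 5.4 tip [576.7 -23.4 178.6] F [-0.    0.44  1.2 ] [0.88 0.26 0.46] [0.04 0.03 0.  ]
```

View pics/r2a.png

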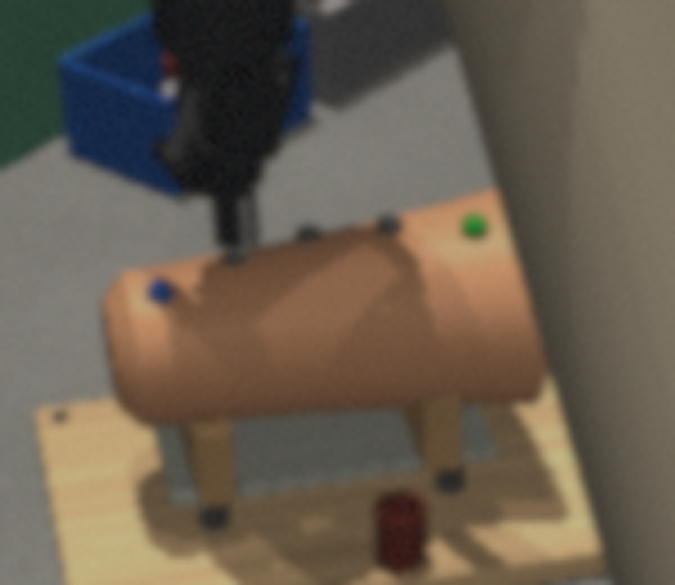

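Blue is at 292 and green at 226, so the socket has sunk about 2 mm. 1.5 mm more will make the touch certain.

>>> move_arm:
  series:
    - [[0,0,1.5],0,0]
    - [[0,0,1.5],0,0]
    - [[0,0,1.5],0,0]

```text
time_s: 5.78
eef_pos: [576.6, -23.4, 249.9]
ee_rot: [0.0, 0.993, 0.12, 0.0]
force: [-0.6, 0.5, 1.1]
grip_width: -0.0
```

```bash
python3 -c "
from h import *
look('r2b')
"
```

```text
r2b t 5.925 tip [576.6 -23.4 176.9] F [0.58 0.2  1.15] [0.08 0.53 0.29] [ 0.07 -0.07 -0.01]
```

View pics/r2b.png

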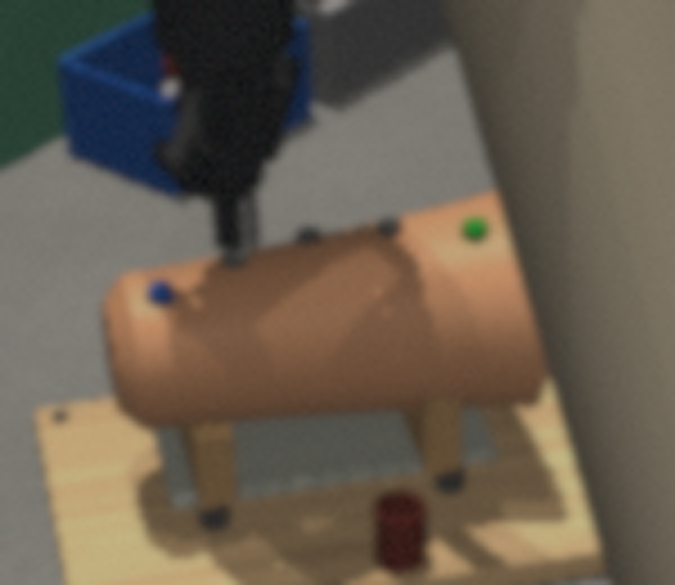

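Sunk about 3 mm with 1.2 N, and tip height plus sink is 180 mm, as expected for rivet 2. Next is rivet 3, expected at about 182.5 mm.

>>> move_arm:
  series:
    - [[0,0,-12],0,0]
    - [[0,0,-28],0,0]
    - [[-14,17,-28],0,0]
    - [[-28.4,34.9,-28],0,0]
    - [[-28.4,34.9,-20],0,0]
    - [[-28.4,34.9,-12],0,0]
    - [[-28.4,34.9,-6],0,0]
    - [[-28.4,34.9,-2.5],0,0]
    - [[-28.4,34.9,-2.5],0,0]
    - [[-28.4,34.9,-2.5],0,0]

```text
time_s: 7.18
eef_pos: [557.4, -63.9, 252.6]
ee_rot: [0.0, 0.993, 0.12, 0.0]
force: [-0.0, -0.1, 0.7]
grip_width: -0.001
```

```bash
python3 -c "
from h import *
look('r3a')
"
```

```text
r3a t 7.325 tip [557.4 -64.  179.6] F [-0.42  0.58  0.66] [0.65 0.53 0.28] [ 0.   -0.02 -0.02]
```

View pics/r3a.png

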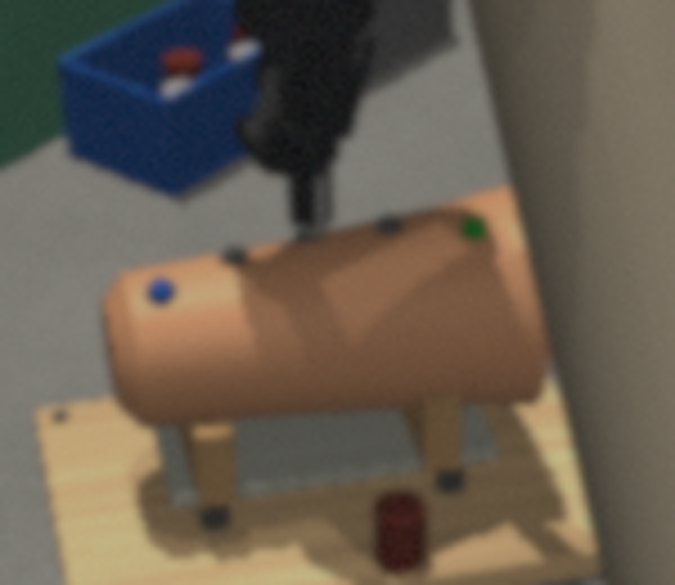

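Blue is at 291.5 and rivet 2 at 255 (252 at rest), so the socket has sunk about 2 mm. I'll press 1.5 mm more, as before.

>>> move_arm:
  series:
    - [[0,0,1.5],0,0]
    - [[0,0,1.5],0,0]
    - [[0,0,1.5],0,0]

```text
time_s: 7.7
eef_pos: [557.4, -64.1, 251.0]
ee_rot: [0.0, 0.993, 0.12, 0.0]
force: [-0.2, -0.1, 0.7]
grip_width: -0.005
```

```bash
python3 -c "
from h import *
look('r3b')
"
```

```text
r3b t 7.85 tip [557.4 -64.  178. ] F [0.57 0.63 0.78] [0.46 0.31 0.51] [ 0.09 -0.04 -0.02]
```

View pics/r3b.png

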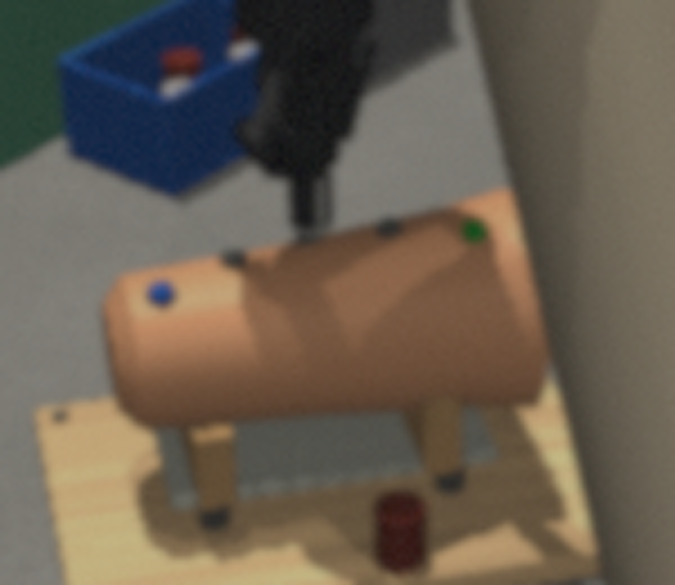

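Blue is at 294, sunk about 3.3 mm with the tip at 178, so rivet 3 is touched. Now rivet 4.

>>> move_arm:
  series:
    - [[0,0,-14],0,0]
    - [[0,0,-30],0,0]
    - [[-20,9,-30],0,0]
    - [[-40.8,18.7,-30],0,0]
    - [[-40.8,18.7,-21],0,0]
    - [[-40.8,18.7,-13],0,0]
    - [[-40.8,18.7,-8],0,0]
    - [[-40.8,18.7,-6],0,0]
    - [[-40.8,18.7,-6],0,0]
    - [[-40.8,18.7,-6],0,0]

```text
time_s: 9.1
eef_pos: [522.3, -91.9, 257.1]
ee_rot: [0.0, 0.993, 0.12, 0.0]
force: [-0.3, 1.0, 1.1]
grip_width: 0.001
```

```bash
python3 -c "
from h import *
look('r4a')
"
```

```text
r4a t 9.25 tip [522.3 -91.9 184.1] F [0.44 0.32 1.04] [0.15 0.1  0.28] [ 0.1  -0.08  0.01]
```

View pics/r4a.png

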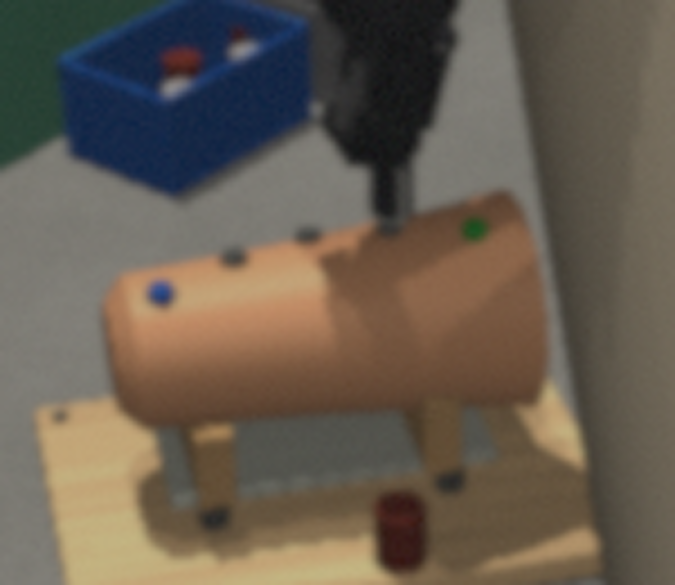

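Blue is at 293, sunk about 3 mm with 1.0 N on the tip, so rivet 4 is touched. Now the green one.

>>> move_arm:
  series:
    - [[0,0,-14],0,0]
    - [[0,0,-28],0,0]
    - [[-23,7,-28],0,0]
    - [[-46.4,13.6,-28],0,0]
    - [[-46.4,13.6,-19],0,0]
    - [[-46.4,13.6,-11],0,0]
    - [[-46.4,13.6,-6],0,0]
    - [[-46.4,13.6,-3.5],0,0]
    - [[-46.4,13.6,-3.5],0,0]
    - [[-46.4,13.6,-3.5],0,0]

```text
time_s: 10.5
eef_pos: [480.5, -116.1, 260.6]
ee_rot: [0.0, 0.993, 0.12, 0.0]
force: [0.6, -0.2, 1.0]
grip_width: 0.001
```

```bash
python3 -c "
from h import *
look('r5a')
"
```

```text
r5a t 10.65 tip [ 480.4 -116.2  187.6] F [0.62 0.2  0.8 ] [0.3  0.39 0.49] [ 0.11 -0.05  0.01]
```

View pics/r5a.png

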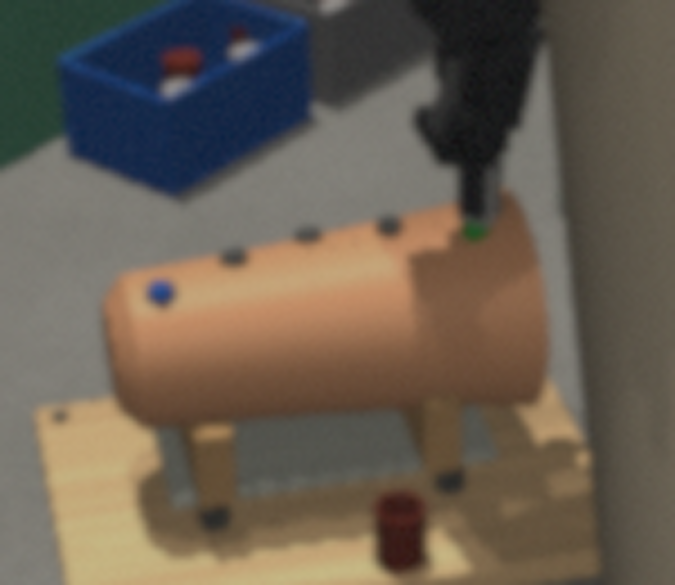

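The tip rests on the green head at (475,230) in the zoom. Blue is at 293, so the socket has sunk about 3 mm. One numeric check of the sink, then I'll hand in.

```bash
python3 - <<'E'
from h import *
def blue(p):
    q=p[205:235,270:292].astype(float); w=np.clip(q[:,:,2]-q[:,:,0],0,None); w[w<15]=0
    y,x=np.mgrid[205:235,270:292]; return np.array([(w*x).sum(),(w*y).sum()])/w.sum()
a=blue(np.load("side0rgb.npy")); p,_=ctrl.capture("side"); b=blue(p)
k=proj("side",[590,22.7,172])-proj("side",[590,22.7,173])
s=ctrl.sense(); print(a,b,"sink mm",(b-a)[1]/k[1],s['force'],s['eef_pos'],s['time_s'])
t,_=ctrl.capture("top"); cv2.imwrite("pics/topend.png",t[:,:,::-1])
ctrl.finish_job()
E
```

```text
[280.12931034 218.48152709] [280.20848939 219.41073658] sink mm 2.6807743449390484 [ 0.65748461 -0.26972632  0.33885003] [ 480.42118768 -116.19356059  260.54044825] 10.7
the job is handed in; nothing more can be done
```

View pics/topend.png

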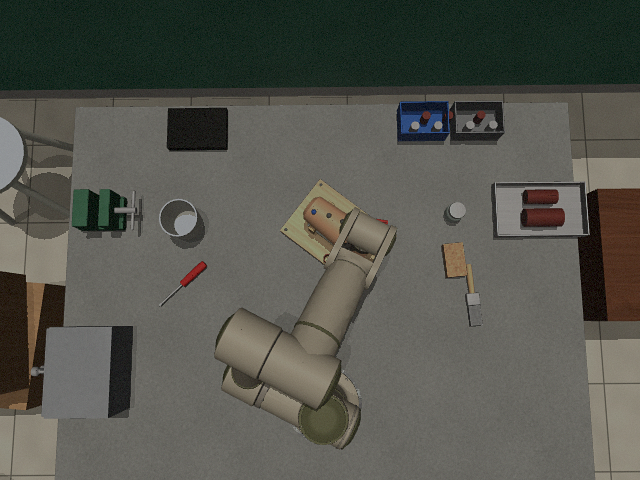

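I touched all five rivets in order, blue to green, with the shut fingertips. Between rivets I lifted the fingertips clear. The job was handed in at 10.7 s with the tip resting on the green rivet.

- **Touches:** at each rivet the socket sank about 3 mm in the side view, well under a centimetre, and the averaged upward force was about 0.8–1.8 N.
- **Final hold:** the last check measured 2.7 mm of sink. The single force reading then was only 0.3 N, though the three-reading average just before was 0.8 N. Force readings scatter by about 0.5 N, so I relied on the sink.
- **Loose rivet:** none showed. Each rivet went down with the socket, but these light touches can't rule out slight looseness.
- **Rest of the bench:** the final top view shows the jar, brush, screwdriver, sanding block and spare socket where they were. The arm hides most of the marker and the sleeve there. The sleeve looked unmoved in the side views, but I did not re-check the marker.

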